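# Flip the stock tags of the spare-parts bins

## Task

Bring the stock tags on the spare-parts rack up to date: flip the hinged tags that are wrong so that only the full bins show the filled-disc face of their tag (tag tipped away from its bin) and the nearly empty bins show the open-ring face (tag tipped over its bin), every tag lying fully against its stop. Just push the tags over gently with a fingertip, without pinching or forcing them, and leave the bins, the multimeter, the screwdriver and the solder spool where they are.

Things in the scene. Friction and masses are not known exactly. Their poses are not given: they have to be found in the camera images.
- rack: Grey steel rack fixed to the bench: a 460 mm tray with a post at each end (tops at 112 mm) and an aluminium rail (top at 110 mm) on its robot side. Four bins stand in it; four tag holders, one at the rear of each bin, 105 mm apart, sit on the rail. Origin on the bench below the middle of the rail (the pin line); y along the rail, x level from the rail to the bins, away from the robot.
- holder_1: Fixed grey plastic holder of one hinged tag, at any of the four places on the rail, 78 mm long. Origin at the middle of its hinge pin, 125 mm above the bench; axes as the rack's. Its own bin's centre lies 108 mm ahead in x at the same y. Two short wings in a V, up to 18 mm above and beside the pin, are the tag's rests. Tag: white plate 64 mm wide, 3 mm thick, free edge 64 mm from the pin, light.
- tag_1 (a joint): Angle of the tag in holder_1. 0 upright; +0.785 tipped over its bin to the stop, open-ring face up (reorder); -0.785 tipped the other way, filled-disc face up (full). At a stop its free edge is 45 mm above and 45 mm beside the pin. Nearly free hinge: past upright it drops over by itself. Push it from below its leaning side, fingertip lower than the free edge, rising as the edge swings up so it does not jam.
- holder_2: Fixed grey plastic holder of one hinged tag, at any of the four places on the rail, 78 mm long. Origin at the middle of its hinge pin, 125 mm above the bench; axes as the rack's. Its own bin's centre lies 108 mm ahead in x at the same y. Two short wings in a V, up to 18 mm above and beside the pin, are the tag's rests. Tag: white plate 64 mm wide, 3 mm thick, free edge 64 mm from the pin, light.
- tag_2 (a joint): Angle of the tag in holder_2. 0 upright; +0.785 tipped over its bin to the stop, open-ring face up (reorder); -0.785 tipped the other way, filled-disc face up (full). At a stop its free edge is 45 mm above and 45 mm beside the pin. Nearly free hinge: past upright it drops over by itself. Push it from below its leaning side, fingertip lower than the free edge, rising as the edge swings up so it does not jam.
- holder_3: Fixed grey plastic holder of one hinged tag, at any of the four places on the rail, 78 mm long. Origin at the middle of its hinge pin, 125 mm above the bench; axes as the rack's. Its own bin's centre lies 108 mm ahead in x at the same y. Two short wings in a V, up to 18 mm above and beside the pin, are the tag's rests. Tag: white plate 64 mm wide, 3 mm thick, free edge 64 mm from the pin, light.
- tag_3 (a joint): Angle of the tag in holder_3. 0 upright; +0.785 tipped over its bin to the stop, open-ring face up (reorder); -0.785 tipped the other way, filled-disc face up (full). At a stop its free edge is 45 mm above and 45 mm beside the pin. Nearly free hinge: past upright it drops over by itself. Push it from below its leaning side, fingertip lower than the free edge, rising as the edge swings up so it does not jam.
- holder_4: Fixed grey plastic holder of one hinged tag, at any of the four places on the rail, 78 mm long. Origin at the middle of its hinge pin, 125 mm above the bench; axes as the rack's. Its own bin's centre lies 108 mm ahead in x at the same y. Two short wings in a V, up to 18 mm above and beside the pin, are the tag's rests. Tag: white plate 64 mm wide, 3 mm thick, free edge 64 mm from the pin, light.
- tag_4 (a joint): Angle of the tag in holder_4. 0 upright; +0.785 tipped over its bin to the stop, open-ring face up (reorder); -0.785 tipped the other way, filled-disc face up (full). At a stop its free edge is 45 mm above and 45 mm beside the pin. Nearly free hinge: past upright it drops over by itself. Push it from below its leaning side, fingertip lower than the free edge, rising as the edge swings up so it does not jam.
- bin_knobs: Grey plastic bin FULL to the brim with turned metal knobs (heap up to about 82 mm above the bin's underside). Outside 150 mm (from the rail outwards) x 92 mm x 75 mm high at the sides and rear, lower at the scooped front, loose in the tray. Origin at the centre of its underside; x away from the rail.
- bin_resistors: Grey plastic bin FULL to the brim with white ceramic resistors (heap up to about 82 mm above the bin's underside). Outside 150 mm (from the rail outwards) x 92 mm x 75 mm high at the sides and rear, lower at the scooped front, loose in the tray. Origin at the centre of its underside; x away from the rail.
- bin_spacers: Grey plastic bin nearly EMPTY: three small brass spacers on its floor. Outside 150 mm (from the rail outwards) x 92 mm x 75 mm high at the sides and rear, lower at the scooped front, loose in the tray. Origin at the centre of its underside; x away from the rail.
- bin_capacitors: Grey plastic bin nearly EMPTY: three small capacitors on its floor. Outside 150 mm (from the rail outwards) x 92 mm x 75 mm high at the sides and rear, lower at the scooped front, loose in the tray. Origin at the centre of its underside; x away from the rail.
- meter: Hand-held multimeter lying on the bench beside the rack, 150 x 78 x 46 mm; origin under its centre. To be left alone.
- screwdriver: Screwdriver lying on the bench beside the rack, 165 mm long, under 40 mm high. To be left alone.
- spool: Spool of solder standing on the bench beside the rack, 60 mm across, 46 mm high; origin under its centre. To be left alone.

How it is judged:
At the end, for the whole second after the job is handed in: The tag of each full bin lies over to the side away from its bin (joint below -0.65), that of each nearly empty bin lies over its bin (above +0.65), all tags at rest; bins and bystanders within 15 mm of where they started ((((horizontal distance between holder_1 and bin_knobs below 0.128 m or horizontal distance between holder_1 and bin_resistors below 0.128 m) and value of joint tag_1 below -0.65 rad) or ((horizontal distance between holder_1 and bin_spacers below 0.128 m or horizontal distance between holder_1 and bin_capacitors below 0.128 m) and value of joint tag_1 above 0.65 rad)) and velocity of joint tag_1 between -0.1 and 0.1 rad/s and (((horizontal distance between holder_2 and bin_knobs below 0.128 m or horizontal distance between holder_2 and bin_resistors below 0.128 m) and value of joint tag_2 below -0.65 rad) or ((horizontal distance between holder_2 and bin_spacers below 0.128 m or horizontal distance between holder_2 and bin_capacitors below 0.128 m) and value of joint tag_2 above 0.65 rad)) and velocity of joint tag_2 between -0.1 and 0.1 rad/s and (((horizontal distance between holder_3 and bin_knobs below 0.128 m or horizontal distance between holder_3 and bin_resistors below 0.128 m) and value of joint tag_3 below -0.65 rad) or ((horizontal distance between holder_3 and bin_spacers below 0.128 m or horizontal distance between holder_3 and bin_capacitors below 0.128 m) and value of joint tag_3 above 0.65 rad)) and velocity of joint tag_3 between -0.1 and 0.1 rad/s and (((horizontal distance between holder_4 and bin_knobs below 0.128 m or horizontal distance between holder_4 and bin_resistors below 0.128 m) and value of joint tag_4 below -0.65 rad) or ((horizontal distance between holder_4 and bin_spacers below 0.128 m or horizontal distance between holder_4 and bin_capacitors below 0.128 m) and value of joint tag_4 above 0.65 rad)) and velocity of joint tag_4 between -0.1 and 0.1 rad/s and distance of each of bin_knobs, bin_resistors, bin_spacers, bin_capacitors, meter, screwdriver, spool from where it was at the start of the episode below 0.015 m); the robot touches nothing.
It fails at once if a bin is lifted, pulled or pushed out of place (15 mm) (distance of any of bin_knobs, bin_resistors, bin_spacers, bin_capacitors from where it was at the start of the episode above 0.015 m).
It fails at once if the multimeter, screwdriver or spool is moved (15 mm) (distance of any of meter, screwdriver, spool from where it was at the start of the episode above 0.015 m).
It fails at once if a tag is pinched or forced (over 15 N between the fingers and a tag or its holder) (contact force between the fingers and holder_1 above 15 N or contact force between the fingers and holder_2 above 15 N or contact force between the fingers and holder_3 above 15 N or contact force between the fingers and holder_4 above 15 N).
It also fails if it takes over 64 s, if anything falls off the work surface, if the arm or the gripper's body presses on something with over 40 N, if the wrist force passes 120 N, or if a joint passes its speed limit or range.

## Robot

A 6-joint arm with a two-finger parallel gripper is mounted at the origin on the work surface. World frame = base frame: x ahead of the robot, y to its left, z up, the work surface at z = 0. Lengths are in m, angles in rad, forces in N, time in s.
With the tool pointing down it reaches from about 0.375 to 0.9 m from the base axis. Payload 3.1 kg.
Tool frame: the origin (TCP) lies between the finger pads; the fingertips stand 11 mm ahead of it and the grasp point (between the pads) lies 8 mm behind it; z points along the fingers, y is the direction in which the jaws open and shut (so a half turn about z gives the same grasp; the last joint's range is limited). The gripper opens to 85 mm and grips with 20 to 120 N. Pads are 22 mm wide; open, the fingers measure 114 mm over their backs; the gripper's body (76 mm by 85 mm) begins 54 mm behind the grasp point. The pads swing forward as they close: fully open they stand 13 mm farther back than shut.
Start: joints at [1.171, 0.527, 1.433, -0, 1.181, -0.178], TCP at [0.137, 0.61, 0.242] pointing down, gripper open.
Joint ranges: [-3.08, 3.08], [-0.75, 2.2], [0.22, 2.44], [-1.43, 4.57], [0, 2.65], [-2.85, 2.85]. Speed limits (rad/s): [2.79, 2.79, 3.14, 3.14, 3.14, 3.14].

## Interface

Orientations are given as a unit quaternion [x, y, z, w].
In Python, from station import manip gives the robot as it stands.
- The arm moves only by the tool move_arm, never from a script. Its argument "deltas" is a list of rows, each a list of 5 numbers: the shift along the tool's x, y, z in units of 40 cm (1.0 is 40 cm), then the turn about the tool's z in units of 0.5 rad (1.0 is 0.5 rad), then the opening in per cent of the stroke, from 0 (shut) to 100 (fully open). In form: [[x, y, z, twist, grip], ...]. A call has exactly 8 rows; each row is the pose to reach, as a shift and turn from the pose commanded when the call began, along the tool's axes at that moment; what a row does not reach only later rows make up. A row lasts 1/12 s, in which the tool goes at most 41.7 mm and 7.16 degrees, less where a joint would pass 70% of its speed; a pose out of reach is approached as far as the arm can. A call with a number of a shift or a turn outside -1 to 1 is refused whole. A call with a gripper value outside its range is refused whole. The fingers move at their own pace and stop on an object; "force" is the grip in N (left out, the last holds). Time passes only in rows, so rows that repeat a pose let the fingers close, or fill a call up. It gives the time, the measured TCP pose, the force and the opening at its end, in the units of the state.
- manip.sense(): the state, without advancing time (a new reading comes with each control period).
- manip.snapshot(name): name is "scene" or "side" or "wrist"; returns (picture, depth): 420x560x3 uint8, red, green, blue; 420x560 float32, m along the optical axis (not along the pixel's ray), 0 where there is no reading.
- manip.get_calibration(name): a dict with "vfov" (degrees; the focal length in pixels is half the picture's height over the tangent of half this angle, whatever the lens; pixels are square), "cx", "cy" (the principal point, pixels), "pose" (4x4, takes a point from camera to world coordinates). Camera axes: x right, y down, z forward; pixel columns grow to the right and rows downward; lengths in m; the calibration is good to about 2 mm. A picture is of the moment at which its call begins: read the wrist's pose just before it. get_calibration takes no time and is no camera call; for the wrist camera it gives the pose at the moment of the call.
- manip.sign_off(): hands the job in, once; it reports no verdict.
The state is a dict: "t": time; "q": joint angles; "qd": joint speeds; "tau": joint torques, N m; "tcp_pos": TCP position; "tool_rot": TCP orientation; "force": force on the tool from outside, world axes, zero at the start; "ft_torque": the same for the moment, N m; "finger_gap": opening from 0.0 (shut) to 1.0 (fully open).
Only numpy, scipy, OpenCV 4.12 (cv2) and the standard library are available. Lean on these libraries where they do the work, as an engineer would, in place of code of your own. Each camera call takes 0.05 s, during which the arm holds its last target.

## Working session

There is one attempt and no reset: what is moved stays moved. The work goes in short steps, Python scripts to look and compute and a tool call to move; the robot and the scene stay as the last step left them, time stands still between calls to the robot, and variables do not carry over. Pictures are saved under pics/ and viewed, and the job is handed in when it is done.

Besides the shell and the picture viewer there is one more tool, called after "Call:" by a JSON object that holds its "method" and its "body", one argument or row to a line. move_arm: Moves the arm, as the interface text tells. Its arguments: {"type":"object","properties":{"deltas":{"type":"array","items":{"type":"array","items":{"type":"number"}}},"force":{"type":"number"}},"required":["deltas"]}

```bash
mkdir -p pics
python3 - <<'E'
from station import manip
import cv2,numpy as np
s=manip.sense();print({k:np.round(v,3) for k,v in s.items()})
for n in("scene","side","wrist"):
    c=manip.get_calibration(n);print(n,c["vfov"],c["cx"],c["cy"],np.round(c["pose"],3).tolist())
    p,d=manip.snapshot(n);cv2.imwrite(f"pics/{n}0.png",p[:,:,::-1]);np.savez(f"{n}0.npz",p=p,d=d,pose=c["pose"])
E
```

```text
{'t': np.float64(0.0), 'q': array([ 1.171,  0.528,  1.434,  0.   ,  1.181, -0.179]), 'qd': array([-0.001,  0.001,  0.   ,  0.   , -0.   ,  0.   ]), 'tau': array([ 1.0000e-03, -4.4235e+01, -1.7803e+01, -0.0000e+00,  8.0000e-03,
        0.0000e+00]), 'tcp_pos': array([0.137, 0.609, 0.241]), 'tool_rot': array([ 0.111,  0.994, -0.001, -0.   ]), 'force': array([-0.125,  0.074, -0.744]), 'ft_torque': array([-0.032,  0.039, -0.01 ]), 'finger_gap': np.float64(1.003)}
scene 53.480916959988924 283.13853498356673 211.83951019039563 [[-0.723, 0.567, -0.394, 1.012], [0.691, 0.596, -0.41, 0.514], [0.002, -0.569, -0.823, 1.045], [0.0, 0.0, 0.0, 1.0]]
side 43.001585590739126 283.3686337640135 206.66174153148393 [[0.808, -0.307, 0.502, -0.204], [-0.589, -0.427, 0.686, -1.043], [0.004, -0.85, -0.526, 0.921], [0.0, 0.0, 0.0, 1.0]]
wrist 71.22547536422097 284.09534477542246 208.15721513308148 [[0.221, 0.936, 0.273, 0.068], [0.975, -0.211, -0.064, 0.625], [-0.002, 0.28, -0.96, 0.372], [0.0, 0.0, 0.0, 1.0]]
```

View pics/scene0.png

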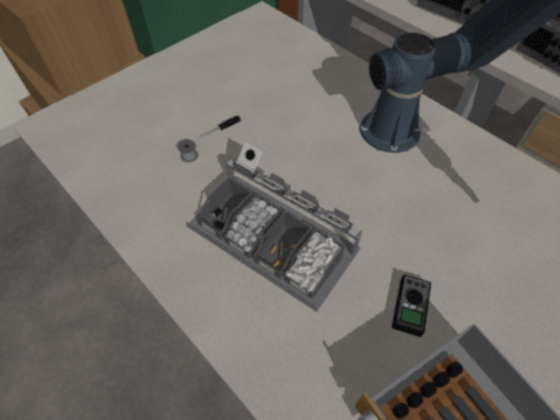

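View pics/side0.png

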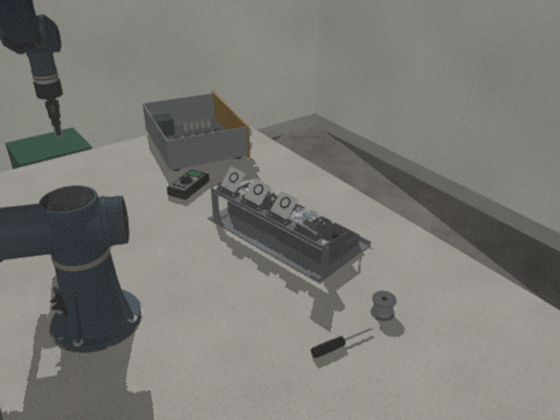

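View pics/wrist0.png

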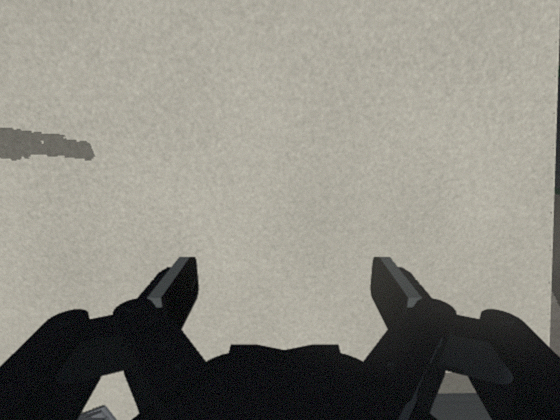

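```bash
cat > h.py <<'E'
import numpy as np,cv2
K={"scene":(53.480916959988924,283.13853498356673,211.83951019039563),"side":(43.001585590739126,283.3686337640135,206.66174153148393),"wrist":(71.22547536422097,284.09534477542246,208.15721513308148)}
def cloud(n,z):
    v,cx,cy=K[n];f=210/np.tan(np.radians(v/2));d=z["d"];u,w=np.meshgrid(np.arange(560),np.arange(420))
    P=np.stack([(u-cx)/f*d,(w-cy)/f*d,d],-1);T=z["pose"];return P@T[:3,:3].T+T[:3,3]
E
python3 - <<'E'
from h import *
for n,(a,b,c,e) in {"scene":(170,130,370,310),"side":(190,150,390,290)}.items():
    z=np.load(n+"0.npz");W=cloud(n,z);np.save(n+"W.npy",W)
    cv2.imwrite(f"pics/{n}crop.png",cv2.resize(z["p"][b:e,a:c,::-1],None,fx=4 if n=="side" else 3.3,fy=4 if n=="side" else 3.3,interpolation=cv2.INTER_CUBIC))
    ok=z["d"]>0
    print(n)
    for zl,zh in((.10,.116),(.12,.15),(.16,.19)):
        m=ok&(W[...,2]>zl)&(W[...,2]<zh)&(W[...,0]>.3)&(abs(W[...,1])<.5)&(W[...,0]<.9)
        m[:b]=0;m[e:]=0;m[:,:a]=0;m[:,c:]=0
        p=W[m];print(zl,m.sum(),p.min(0).round(3),p.max(0).round(3),p.mean(0).round(3))
E
```

```text
scene
0.1 564 [ 0.457 -0.203  0.1  ] [0.564 0.242 0.116] [0.511 0.047 0.108]
0.12 1021 [ 0.459 -0.174  0.12 ] [0.562 0.212 0.15 ] [0.509 0.009 0.133]
0.16 303 [ 0.492 -0.175  0.16 ] [0.571 0.213 0.175] [ 0.525 -0.002  0.167]
side
0.1 648 [ 0.454 -0.207  0.1  ] [0.563 0.242 0.116] [ 0.509 -0.016  0.108]
0.12 1174 [ 0.457 -0.176  0.12 ] [0.561 0.216 0.15 ] [0.511 0.021 0.133]
0.16 399 [ 0.485 -0.176  0.16 ] [0.568 0.218 0.178] [0.533 0.05  0.167]
```

View pics/scenecrop.png

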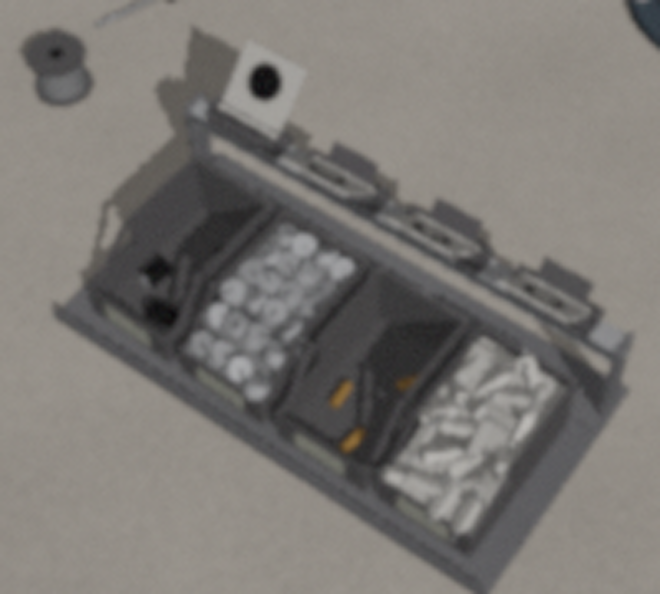

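View pics/sidecrop.png

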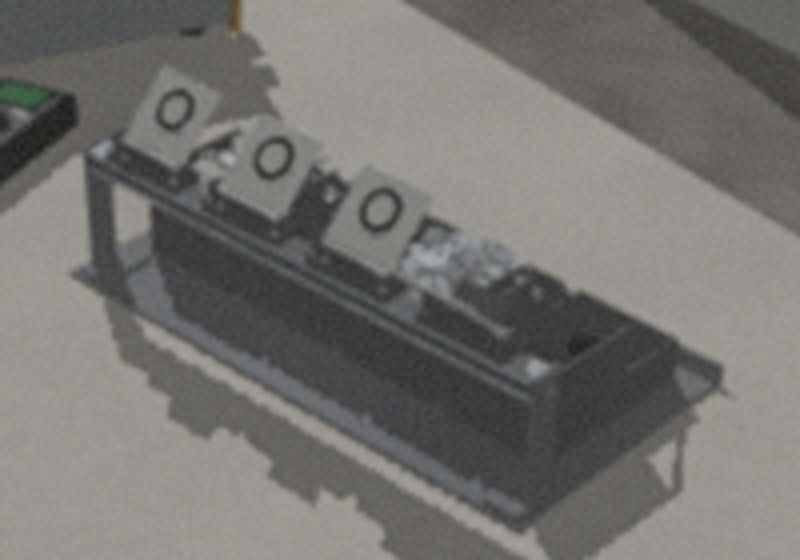

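Run:
```python
from h import *
for n,(a,b,c,e) in {"scene":(170,130,370,310),"side":(190,150,390,290)}.items():
    z=np.load(n+"0.npz");W=cloud(n,z)
    R=np.zeros((420,560),bool);R[b:e,a:c]=1
    base=R&(z["d"]>0)&(abs(W[...,1])<.3)&(W[...,0]>.3)
    p=W[base&(W[...,2]>.105)&(W[...,2]<.115)]
    vx,vy,x0,y0=cv2.fitLine(p[:,:2].astype(np.float32),cv2.DIST_HUBER,0,.01,.01).ravel()
    if vy<0:vx,vy=-vx,-vy
    ex=np.array([vy,-vx]);ey=np.array([vx,vy]) # rack x, y
    yy=p[:,:2]@ey;xx=p[:,:2]@ex;g=abs(xx-np.median(xx))<.02;lo,hi=np.percentile(yy[g],[.5,99.5])
    o=np.array([x0,y0]);o=o+ey*((lo+hi)/2-o@ey)
    print(n,"dir",vx,vy,"yaw",np.degrees(np.arctan2(-vx,vy)),"len",hi-lo,"orig",o)
    q=W[base&(W[...,2]>.126)&(W[...,2]<.18)];r=q[:,:2]-o
    Y=r@ey;X=r@ex;Z=q[:,2]
    for k in(-1.5,-.5,.5,1.5):
        m=abs(Y-k*.105)<.05
        A=np.c_[X[m],Y[m],Z[m]]
        t=A[A[:,2]>.15]
        print(k,m.sum(),"Xtop",t[:,0].mean(),"Y",np.percentile(t[:,1],[2,98]), "pin est", np.median(t[:,0])-np.sign(np.median(t[:,0]))*(np.median(t[:,2])-.125))
```

```text
scene dir -0.20239778 0.9793034 yaw 11.677209 len 0.4487507667948334 orig [0.51881476 0.02047623]
-1.5 501 Xtop -0.04422963289616338 Y [-0.18738767 -0.12630442] pin est -0.008384982202111188
-0.5 270 Xtop 0.02691450172304463 Y [-0.08466184 -0.02168194] pin est -0.01169787451311688
0.5 285 Xtop 0.028697022791490653 Y [0.02118173 0.08343914] pin est -0.010335433778987543
1.5 301 Xtop 0.02949146220895246 Y [0.12611798 0.18837079] pin est -0.009282250355836852
side dir -0.1960324 0.98059744 yaw 11.305039 len 0.44970524654287924 orig [0.50121052 0.01606588]
-1.5 199 Xtop -0.0329111787234224 Y [-0.18805131 -0.12392238] pin est 0.008302299028685692
-0.5 474 Xtop 0.04021723824941679 Y [-0.08279839 -0.01974522] pin est 0.0031162596831960793
0.5 429 Xtop 0.04100402710327173 Y [0.02221386 0.08498063] pin est 0.0033998963742618155
1.5 386 Xtop 0.04131424282166433 Y [0.12728933 0.19060177] pin est 0.0037962168015632375
```

Run:
```python
from h import *
for n in("scene","side"):
    z=np.load(n+"0.npz");W=cloud(n,z);ok=z["d"]>0
    m=ok&(W[...,2]>.17)&(W[...,0]>.1)&(W[...,0]<.9)&(abs(W[...,1])<.85)
    H={}
    for x,y,h in W[m]:
        k=(int(x//.1),int(y//.1));H[k]=max(H.get(k,0),h)
    print(n,{k:round(float(v),3) for k,v in sorted(H.items())})
```

```text
scene {(1, -1): 0.328, (1, 0): 0.315, (4, -2): 0.173, (5, -2): 0.175, (5, -1): 0.174, (5, 0): 0.174, (5, 1): 0.175, (5, 2): 0.174}
side {(1, -1): 0.329, (1, 3): 0.664, (1, 4): 0.666, (1, 5): 0.607, (1, 6): 0.564, (2, 6): 0.549, (4, -2): 0.178, (5, -2): 0.173, (5, -1): 0.174, (5, 0): 0.176, (5, 1): 0.176, (5, 2): 0.175}
```

Call:
{"method": "move_arm", "body": {
  "deltas": [
    [-0.05,-0.03,-0.03,-0.12,0],
    [-0.12,-0.08,-0.05,-0.25,0],
    [-0.2,-0.13,-0.05,-0.38,0],
    [-0.28,-0.18,-0.05,-0.5,0],
    [-0.36,-0.23,-0.05,-0.62,0],
    [-0.44,-0.28,-0.05,-0.74,0],
    [-0.52,-0.33,-0.05,-0.85,0],
    [-0.6,-0.38,-0.05,-0.85,0]
  ]
}}

```text
t: 0.82
tcp_pos: [0.3389, 0.4071, 0.2622]
tool_rot: [-0.103, 0.995, -0.0, -0.0]
force: [0.7, 0.2, -0.3]
finger_gap: 0.004
```

Call:
{"method": "move_arm", "body": {
  "deltas": [
    [-0.05,-0.07,0,0,0],
    [-0.11,-0.16,0,0,0],
    [-0.17,-0.25,0,0,0],
    [-0.23,-0.34,0,0,0],
    [-0.29,-0.43,0,0,0],
    [-0.35,-0.52,0,0,0],
    [-0.41,-0.59,0,0,0],
    [-0.445,-0.644,0,0,0]
  ]
}}

```text
t: 1.48
tcp_pos: [0.5674, 0.1894, 0.2622]
tool_rot: [-0.1, 0.995, -0.0, 0.001]
force: [0.3, 0.4, -0.1]
finger_gap: -0.0
```

```bash
cat > look.py <<'E'
from station import manip
from h import *
import sys
tag=sys.argv[1]
s=manip.sense();p=np.array(s["tcp_pos"]);r=p[:2]-[.5075,.0178]
print("t",s["t"],"tcp",p.round(4),"rackX %.4f Y %.4f"%(r@[.98,.199],r@[-.199,.98]),"F",np.round(s["force"],1),"q",np.round(s["q"],2))
O=[]
for n,(a,b,c,e) in {"scene":(170,130,370,310),"side":(190,110,390,290)}.items():
    if len(sys.argv)>2 and n not in sys.argv[2:]: continue
    c0=manip.get_calibration(n);im,d=manip.snapshot(n);np.savez(f"{n}{tag}.npz",p=im,d=d,pose=c0["pose"])
    O.append(cv2.resize(im[b:e,a:c,::-1],(400*2//2,360),interpolation=cv2.INTER_CUBIC))
if O: cv2.imwrite(f"pics/look{tag}.png",np.hstack(O))
E
python3 look.py 1
```

```text
t 1.4833 tcp [0.5674 0.1894 0.2622] rackX 0.0929 Y 0.1563 F [ 0.3  0.4 -0.1] q [ 0.14  0.47  1.48 -0.    1.19 -1.64]
```

View pics/look1.png

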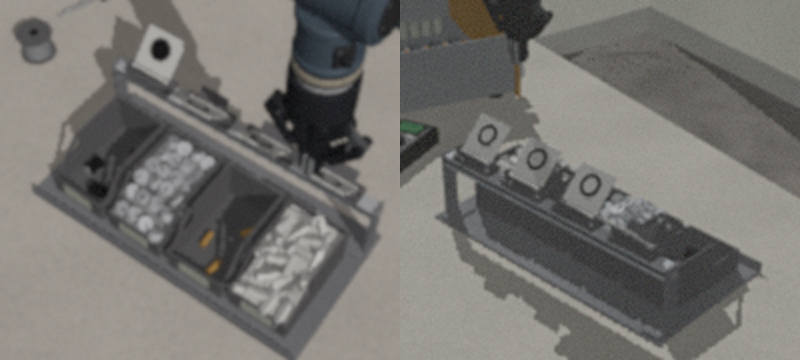

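Run:
```python
from h import *
for n in("scene","side"):
    z=np.load(n+"1.npz");W=cloud(n,z);r=W[...,:2]-[.5075,.0178];X=r@[.98,.199];Y=r@[-.199,.98]
    m=(z["d"]>0)&(abs(X-.093)<.04)&(abs(Y-.156)<.05)&(W[...,2]>.2)&(W[...,2]<.3)
    print(n,m.sum())
    if m.sum():
        for lo in np.arange(.225,.3,.008):
            k=m&(W[...,2]>lo)&(W[...,2]<lo+.008)
            if k.sum():print(round(lo,3),k.sum(),X[k].min().round(3),X[k].max().round(3),Y[k].min().round(3),Y[k].max().round(3))
```

```text
scene 145
0.249 6 0.098 0.104 0.152 0.163
0.257 21 0.085 0.105 0.145 0.17
0.265 25 0.087 0.106 0.143 0.171
0.273 26 0.088 0.105 0.144 0.171
0.281 20 0.098 0.105 0.151 0.171
0.289 23 0.095 0.107 0.135 0.172
0.297 24 0.082 0.106 0.122 0.187
side 122
0.249 5 0.087 0.103 0.147 0.152
0.257 18 0.081 0.096 0.139 0.163
0.265 23 0.081 0.1 0.139 0.159
0.273 22 0.083 0.097 0.138 0.168
0.281 26 0.081 0.1 0.137 0.167
0.289 18 0.082 0.09 0.138 0.187
0.297 10 0.078 0.095 0.129 0.182
```

Call:
{"method": "move_arm", "body": {
  "deltas": [
    [0,0,0.04,0,0],
    [0,0,0.09,0,0],
    [0,0,0.14,0,0],
    [0,0,0.19,0,0],
    [0,0,0.23,0,0],
    [0,0,0.243,0,0],
    [0.02,0,0.243,0,0],
    [0.05,0,0.243,0,0]
  ]
}}

```text
t: 2.25
tcp_pos: [0.5451, 0.1887, 0.1654]
tool_rot: [-0.102, 0.995, 0.0, 0.001]
force: [-1.0, 0.4, 0.5]
finger_gap: -0.001
```

Call:
{"method": "move_arm", "body": {
  "deltas": [
    [0.02,0,0,0,0],
    [0.04,0,0,0,0],
    [0.06,0,-0.01,0,0],
    [0.08,0,-0.015,0,0],
    [0.1,0,-0.02,0,0],
    [0.12,0,-0.03,0,0],
    [0.14,0,-0.035,0,0],
    [0.155,0,-0.04,0,0]
  ]
}}

```text
t: 2.92
tcp_pos: [0.4831, 0.1755, 0.1815]
tool_rot: [-0.101, 0.995, -0.0, -0.0]
force: [-0.5, -0.7, 0.1]
finger_gap: -0.0
```

```bash
python3 look.py 2
```

```text
t 2.9167 tcp [0.4831 0.1755 0.1815] rackX 0.0075 Y 0.1594 F [-0.5 -0.7  0.1] q [ 0.13  0.47  1.77 -0.    0.9  -1.64]
```

View pics/look2.png

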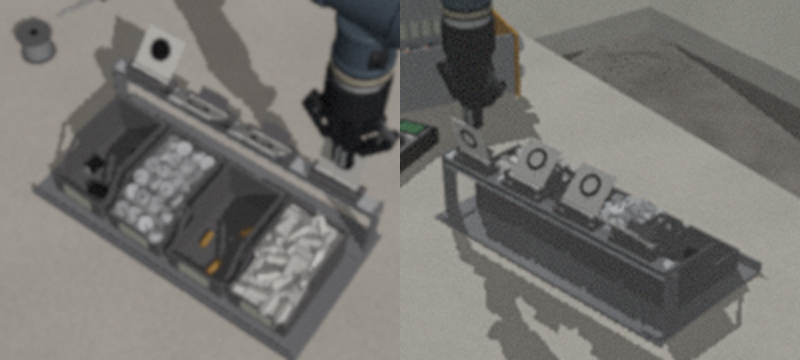

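Call:
{"method": "move_arm", "body": {
  "deltas": [
    [0.015,0,-0.005,0,0],
    [0.03,0,-0.01,0,0],
    [0.04,0,-0.015,0,0],
    [0.05,0,-0.02,0,0],
    [0.05,0,-0.02,0,0],
    [0.05,0,-0.02,0,0],
    [0.05,0,-0.02,0,0],
    [0.05,0,-0.02,0,0]
  ]
}}

```text
t: 3.68
tcp_pos: [0.4649, 0.1717, 0.1891]
tool_rot: [-0.101, 0.995, -0.0, 0.0]
force: [0.6, 0.1, -0.0]
finger_gap: -0.001
```

```bash
python3 look.py 3
```

```text
t 3.6833 tcp [0.4649 0.1717 0.1891] rackX -0.0112 Y 0.1593 F [ 0.6  0.1 -0. ] q [ 0.13  0.43  1.81 -0.    0.9  -1.65]
```

View pics/look3.png

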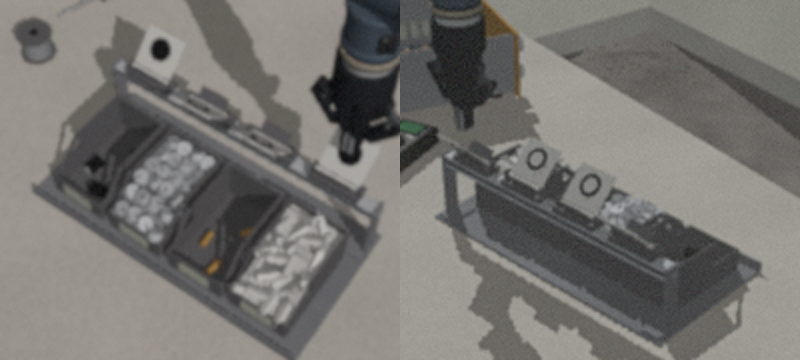

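Call:
{"method": "move_arm", "body": {
  "deltas": [
    [0,0,-0.08,0,0],
    [0,0,-0.17,0,0],
    [-0.05,-0.08,-0.18,0,0],
    [-0.1,-0.17,-0.18,0,0],
    [-0.14,-0.26,-0.18,0,0],
    [-0.18,-0.35,-0.18,0,0],
    [-0.22,-0.44,-0.18,0,0],
    [-0.26,-0.53,-0.18,0,0]
  ]
}}

```text
t: 4.45
tcp_pos: [0.6101, -0.0167, 0.261]
tool_rot: [-0.101, 0.995, 0.0, -0.0]
force: [0.4, 0.6, 0.5]
finger_gap: 0.004
```

```bash
python3 look.py 4 none
```

```text
t 4.45 tcp [ 0.6101 -0.0167  0.261 ] rackX 0.0936 Y -0.0542 F [0.4 0.6 0.5] q [-0.21  0.49  1.45  0.    1.2  -1.98]
```

Call:
{"method": "move_arm", "body": {
  "deltas": [
    [0,0,0.04,0,0],
    [0,0,0.09,0,0],
    [0,0,0.14,0,0],
    [0,0,0.19,0,0],
    [0,0,0.23,0,0],
    [0,0,0.24,0,0],
    [0.02,0,0.24,0,0],
    [0.05,0,0.24,0,0]
  ]
}}

```text
t: 5.12
tcp_pos: [0.5904, -0.0192, 0.1654]
tool_rot: [-0.102, 0.995, -0.0, 0.001]
force: [-0.3, -0.4, -0.2]
finger_gap: 0.002
```

Call:
{"method": "move_arm", "body": {
  "deltas": [
    [0.02,0,0,0,0],
    [0.04,0,0,0,0],
    [0.06,0,-0.01,0,0],
    [0.08,0,-0.015,0,0],
    [0.1,0,-0.02,0,0],
    [0.12,0,-0.03,0,0],
    [0.14,0,-0.035,0,0],
    [0.155,0,-0.04,0,0]
  ]
}}

```text
t: 5.78
tcp_pos: [0.5278, -0.0317, 0.1815]
tool_rot: [-0.101, 0.995, 0.0, -0.0]
force: [0.9, -0.2, 0.1]
finger_gap: -0.003
```

Call:
{"method": "move_arm", "body": {
  "deltas": [
    [0.015,0,-0.005,0,0],
    [0.03,0,-0.01,0,0],
    [0.04,0,-0.015,0,0],
    [0.05,0,-0.02,0,0],
    [0.05,0,-0.02,0,0],
    [0.05,0,-0.02,0,0],
    [0.05,0,-0.02,0,0],
    [0.05,0,-0.02,0,0]
  ]
}}

```text
t: 6.45
tcp_pos: [0.5096, -0.0356, 0.189]
tool_rot: [-0.101, 0.995, -0.0, 0.0]
force: [0.1, -0.0, 0.1]
finger_gap: 0.004
```

```bash
python3 look.py 5
```

```text
t 6.45 tcp [ 0.5096 -0.0356  0.189 ] rackX -0.0086 Y -0.0527 F [ 0.1 -0.   0.1] q [-0.29  0.45  1.77  0.    0.92 -2.06]
```

View pics/look5.png

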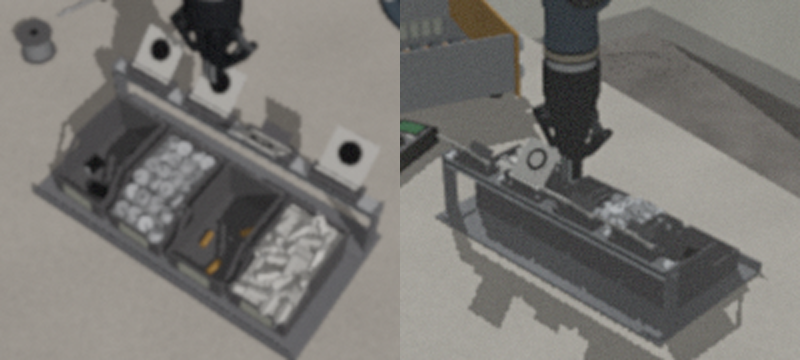

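Call:
{"method": "move_arm", "body": {
  "deltas": [
    [0,0,-0.08,0,0],
    [0,0,-0.17,0,0],
    [0.04,-0.05,-0.18,0,0],
    [0.08,-0.1,-0.18,0,0],
    [0.12,-0.16,-0.18,0,0],
    [0.17,-0.22,-0.18,0,0],
    [0.21,-0.26,-0.18,0,0],
    [0.21,-0.26,-0.18,0,0]
  ]
}}

```text
t: 7.22
tcp_pos: [0.4466, -0.1572, 0.2611]
tool_rot: [-0.1, 0.995, -0.001, -0.001]
force: [0.0, 0.8, -0.2]
finger_gap: -0.0
```

```bash
python3 look.py 6 none
```

```text
t 7.2167 tcp [ 0.4466 -0.1572  0.2611] rackX -0.0945 Y -0.1594 F [ 0.   0.8 -0.2] q [-0.57  0.3   1.78 -0.    1.07 -2.34]
```

Call:
{"method": "move_arm", "body": {
  "deltas": [
    [0,0,0.04,0,0],
    [0,0,0.09,0,0],
    [0,0,0.14,0,0],
    [0,0,0.19,0,0],
    [0,0,0.23,0,0],
    [0,0,0.24,0,0],
    [-0.02,0,0.24,0,0],
    [-0.05,0,0.24,0,0]
  ]
}}

```text
t: 7.88
tcp_pos: [0.468, -0.15, 0.1654]
tool_rot: [-0.101, 0.995, 0.0, -0.0]
force: [-0.2, -0.9, -0.5]
finger_gap: -0.001
```

Call:
{"method": "move_arm", "body": {
  "deltas": [
    [-0.02,0,0,0,0],
    [-0.04,0,0,0,0],
    [-0.06,0,-0.01,0,0],
    [-0.08,0,-0.015,0,0],
    [-0.1,0,-0.02,0,0],
    [-0.12,0,-0.03,0,0],
    [-0.14,0,-0.035,0,0],
    [-0.155,0,-0.04,0,0]
  ]
}}

```text
t: 8.55
tcp_pos: [0.5295, -0.1378, 0.1816]
tool_rot: [-0.101, 0.995, -0.0, 0.001]
force: [-0.6, -0.7, -0.1]
finger_gap: -0.001
```

Call:
{"method": "move_arm", "body": {
  "deltas": [
    [-0.015,0,-0.005,0,0],
    [-0.03,0,-0.01,0,0],
    [-0.045,0,-0.015,0,0],
    [-0.055,0,-0.02,0,0],
    [-0.055,0,-0.02,0,0],
    [-0.055,0,-0.02,0,0],
    [-0.055,0,-0.02,0,0],
    [-0.055,0,-0.02,0,0]
  ]
}}

```text
t: 9.22
tcp_pos: [0.5494, -0.1334, 0.1889]
tool_rot: [-0.101, 0.995, 0.0, -0.0]
force: [0.2, -1.2, -0.7]
finger_gap: -0.002
```

```bash
python3 look.py 7
```

```text
t 9.2167 tcp [ 0.5494 -0.1334  0.1889] rackX 0.0110 Y -0.1565 F [ 0.2 -1.2 -0.7] q [-0.44  0.52  1.64 -0.    0.99 -2.21]
```

View pics/look7.png

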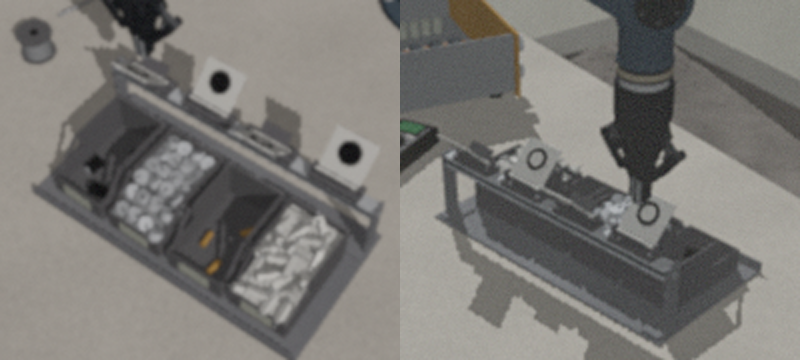

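Flipped as well. Retreat up and toward the robot, then check the tags.

Call:
{"method": "move_arm", "body": {
  "deltas": [
    [0,0,-0.08,0,0],
    [0,0,-0.17,0,0],
    [0.04,0,-0.25,0,0],
    [0.1,0,-0.3,0,0],
    [0.16,0,-0.3,0,0],
    [0.22,0,-0.3,0,0],
    [0.22,0,-0.3,0,0],
    [0.22,0,-0.3,0,0]
  ]
}}

```text
t: 9.98
tcp_pos: [0.4628, -0.1512, 0.3094]
tool_rot: [-0.101, 0.995, -0.0, 0.0]
force: [0.2, 0.9, 0.7]
finger_gap: 0.004
```

```bash
python3 look.py 8
python3 - <<'E'
from h import *
for n in("scene","side"):
    z=np.load(n+"8.npz");W=cloud(n,z);r=W[...,:2]-[.5075,.0178];X=r@[.98,.199];Y=r@[-.199,.98]
    for k in(-1.5,-.5,.5,1.5):
        m=(z["d"]>0)&(abs(Y-k*.105)<.03)&(abs(X)<.07)&(W[...,2]>.148)&(W[...,2]<.2)
        print(n,k,m.sum(),"Xmean",X[m].mean().round(3),"zmax",W[m][:,2].max().round(3),"angle deg",np.degrees(np.arctan2(np.median(X[m]),np.median(W[m][:,2])-.125)).round(1))
    a=np.load(n+"0.npz");d=cv2.absdiff(a["p"],z["p"]).max(2);print("changed px bbox",cv2.boundingRect((cv2.medianBlur(d,5)>40).astype(np.uint8)))
E
```

```text
t 9.9833 tcp [ 0.4628 -0.1512  0.3094] rackX -0.0775 Y -0.1567 F [0.2 0.9 0.7] q [-0.55  0.26  1.68  0.    1.2  -2.32]
scene -1.5 70 Xmean 0.037 zmax 0.172 angle deg 43.9
scene -0.5 237 Xmean -0.03 zmax 0.174 angle deg -40.6
scene 0.5 85 Xmean 0.039 zmax 0.174 angle deg 45.3
scene 1.5 291 Xmean -0.028 zmax 0.174 angle deg -38.8
changed px bbox (189, 0, 356, 223)
side -1.5 259 Xmean 0.031 zmax 0.177 angle deg 40.3
side -0.5 47 Xmean -0.037 zmax 0.175 angle deg -43.4
side 0.5 208 Xmean 0.033 zmax 0.176 angle deg 43.7
side 1.5 30 Xmean -0.035 zmax 0.176 angle deg -41.1
changed px bbox (0, 0, 365, 420)
```

View pics/look8.png

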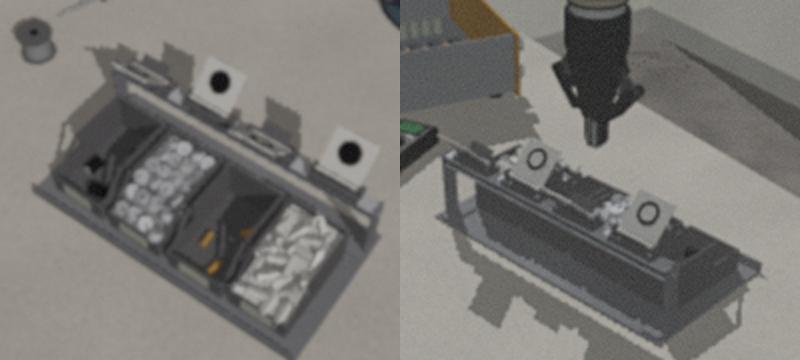

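```bash
python3 -c "
from station import manip
print(manip.sign_off())"
```

```text
the job is handed in; nothing more can be done
None
```

I flipped the three wrong tags and handed the job in at about 10 s of the 64 s allowed. With the gripper shut, I pushed the resistors and knobs tags over to the filled disc from the bin side. I pushed the capacitors tag over to the open ring from the robot side. The spacers tag was already right, so I left it alone.

**Tags:** In the last pictures the knobs and resistors tags show the disc, tipped away from their bins. The capacitors and spacers tags show the ring, tipped over theirs. All the free edges are back at their starting height of about 0.174 m.

**Angles:** The two cameras gave tag angles of 39–45° in size. Stop is 45°, and the lowest reading, 38.8° for the resistors tag in the scene view, is only about 1.6° inside the −0.65 rad (37.2°) limit. I put this spread down to the few-millimetre error in the pin-line position, because the untouched spacers tag read 43.7° and 45.3°. I did not measure it separately.

**Contact and other objects:** Wrist force readings at the end of each move stayed near noise, at most about 1.5 N. The bins and spool looked unmoved in the close-up views. The meter and screwdriver are only partly in those views. My whole-picture comparison was dominated by the arm's own motion, so it showed nothing either way. The gripper stayed well above all of these objects throughout and ended clear of everything.

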